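# Shut the loaded incubator until its latch snaps

### The arm

A 6-joint arm with a two-finger parallel gripper is mounted at the origin on the work surface. World frame = base frame: x ahead of the robot, y to its left, z up, the work surface at z = 0. Lengths are in m, angles in degrees, forces in N, time in s.
With the tool pointing down it reaches from about 0.4 to 0.825 m from the base axis. Payload 7 kg.
Tool frame: the origin (TCP) lies between the finger pads; the fingertips stand 22 mm ahead of it and the grasp point (between the pads) lies 3 mm ahead of it; z points along the fingers, y is the line along which they close (so a half turn about z gives the same grasp; the last joint's range is limited). The gripper opens to 88 mm and grips with 3 to 60 N. Pads are 19 mm wide; open, the fingers measure 130 mm over their backs; the gripper's body (78 mm by 193 mm) begins 47 mm behind the grasp point.
Start: joints at [93.341, 20.546, 0.682, 0, -70.136, -16.507], TCP at [0.154, 0.657, 0.249] pointing down, gripper open.
Joint ranges: [-176.03, 176.03], [-82.01, 121.73], [-58.28, 71.71], [-173.87, 95.51], [-174.79, -0.11], [-173.66, 173.66]. Speed limits (degrees/s): [136.94, 136.94, 172.46, 180, 180, 180].

### API

Orientations are given as [roll, pitch, yaw] about the fixed x, y, z axes, in that order (R = Rz(yaw) Ry(pitch) Rx(roll)).
In Python, from plant import ctrl gives the robot as it stands.
- The arm moves only by the tool apply_moves, never from a script. Its argument "targets" is a list of rows, each an object with "travel": the shift along the tool's x, y, z in mm, a list of three; "roll": the turn about the tool's z in degrees; "jaw": the finger opening in mm, from 0 to 87.6. In form: [{"travel": [tx, ty, tz], "roll": roll, "jaw": jaw}, ...]. A call has 1 to 10 rows; each row shifts and turns the commanded pose from where the row before left it, along the tool's axes as they then stand; what a row does not reach is not made up. A row lasts 1/10 s, in which the tool goes at most 50 mm and 8.59 degrees, less where a joint would pass 70% of its speed; a pose out of reach is approached as far as the arm can. A call with a gripper value outside its range is refused whole. The fingers move at their own pace and stop on an object; the grip force is fixed at half the most. Time passes only in rows, so rows that do not move let the fingers close. It gives the time, the measured TCP pose, the force, the opening and the grip force at its end, in the units of the state.
- ctrl.get_obs(): the state, without advancing time (a new reading comes with each control period).
- ctrl.snapshot(name): name is "side" or "top" or "wrist"; returns the picture (420x560x3 uint8, red, green, blue); there is no depth.
- ctrl.calibration(name): a dict with "K" (3x3 intrinsics, pixels), "extrinsics" (4x4, takes a point from camera to world coordinates); the wrist camera has in their place "hand_eye" (4x4, takes a point from camera to tool coordinates, whose origin is the TCP and whose axes are the flange's). Camera axes: x right, y down, z forward; pixel columns grow to the right and rows downward; lengths in m; the calibration is good to about 2 mm. A picture is of the moment at which its call begins: read the wrist's pose just before it. calibration takes no time and is no camera call.
- ctrl.close_job(): hands the job in; it is judged then, once.
The state is a dict: "clock": time; "joint_pos": joint angles; "qvel": joint speeds; "tau": joint torques, N m; "tool_pos": TCP position; "orientation": TCP orientation; "force": force on the tool from outside, world axes, zero at the start; "moment": the same for the moment, N m; "opening": finger opening in m; "gripper_force": force on a finger pad.
Only numpy, scipy, OpenCV 4.12 (cv2) and the standard library are available. Lean on these libraries where they do the work, as an engineer would, in place of code of your own. Each camera call takes 0.05 s, during which the arm holds its last target. There are 200 camera calls.

### The job

The bottles are ready to be kept warm: slide the loaded tray all the way into the small white incubator without tipping its two bottles, then swing the incubator's door shut and press it until the sprung latch tongue rides over its strike pin and snaps in, so that the door stays shut by itself. Work gently: never press with more than 25 N on any part of the incubator, and leave the other things on the bench alone.

Things in the scene. Friction and masses are not known exactly. Their poses are not given: they have to be found in the camera images.
- incubator: Fixed white metal incubator, 260 deep (x), 320 wide (y), 172 mm high. Origin: centre of its underside; x points from its front into its depth, y to the left as the robot sees it, z up. A control column, front face at x = -145 mm, fills y = -160 to -75 mm (right); the chamber's opening is at y = -48 to 147 mm. No part of it bears a push above 25 N.
- roof_edge (a point): Middle of the front edge of the incubator's roof, at (-95, 45, 172) mm in its frame. The roof begins only here, so fingers pointing down fit between the shut-door plane (x = -145 mm) and the roof.
- tray (a joint): Steel tray, 200 mm long and 160 mm wide with an 18 mm rim, sliding along the incubator's x. 0 m = fully home against its stop, grows as it comes out towards the robot, at most 0.14. About 2.5 N of friction; no spring. The door cannot shut over a tray that is out.
- tray_bar (a point): Middle of the tray's handle bar: level round steel bar, 8 mm thick, 150 mm long along the incubator's y, on two end posts at the tray's front, 128 mm above the table. With the tray home it is at (-115, 45, 128) mm in the incubator's frame. Nothing within 20 mm in front of or behind its middle; the bottle tops are 136 mm above the table.
- door (a joint): Angle of the upright door: 217 wide, 157 high, 12 mm thick, a 30 mm lip inside along its top. 0 rad = nominally shut, grows as it swings out towards the robot (hinge at the left). Light friction: it stays where it is left. Over the last 26 mm a sprung plunger pushes its free edge back with 1.3 to 3.6 N: unlatched it springs back 0.12 rad, to 0.075 rad or more.
- door_hinge (a point): Top end of the door's vertical hinge axis, 165 mm above the table, at (-139, 155) mm in the incubator's frame, in the middle of the door's thickness.
- push_point (a point): Point on the door's flat outer face 170 mm from the hinge axis and 133 mm above the table (32 mm below the door's top edge): a good place to push. Its frame is the door's: x is the inward normal of the door (into the chamber when shut), y points along the door to the hinge.
- door_edge (a point): Upper corner of the door's outer face at its free edge, 217 mm from the hinge axis, 165 mm above the table. Strike pin and firm door stop are fixed together beside it on a keeper whose depth is off by up to 10 mm either way and is not reported: feel for it. So the latched door rests somewhere from -0.045 to 0.055 rad, with only about 2 mm of free travel at its edge before the stop.
- tongue (a joint): Sprung brass latch tongue in the door's free edge, 18 mm tall, 110 mm above the table. 0 m = fully out (9 mm proud), grows as it is pressed in, at most 0.0105. Sloped inside, flat outside: shutting the door forces it in about 7 mm as it rides over the strike pin, which takes up to some 16 N at the push point; then it springs out behind the pin. Spring 1.2 N plus 0.24 N/mm.
- bottle_a: White squeeze bottle with a thin red spout, 42 mm diameter, 118 mm tall, standing loose on the tray. Origin: centre of its base, z up.
- bottle_b: The second such bottle on the tray, further back. Origin: centre of its base, z up.
- spare_a: Bystander: spare squeeze bottle, 42 by 118 mm, on the bench. Origin: centre of its base.
- spare_b: Bystander: another spare squeeze bottle. Origin: centre of its base.
- spare_c: Bystander: another spare squeeze bottle. Origin: centre of its base.
- disc: Bystander: aluminium warming disc, 84 mm across, 14 mm thick with a small stud. Origin: centre of its underside.
- black_box: Bystander: black supply unit, 100 x 140 x 45 mm. Origin: centre of its underside.
- mug: Bystander: white mug, 76 mm across, 100 mm tall. Origin: centre of its underside.
Not all that is in view belongs to the job. What is shaped like the bottle_a but blue or purple is not meant.

How it is judged:
By the outcome, as a careful person would: the job done as asked, in the order asked, and still so for the second after the job is handed in, with the robot touching nothing.
It also fails if it takes over 69 s, if anything falls off the work surface, if the arm or the gripper's body presses on something with over 40 N, if the wrist force passes 120 N, or if a joint passes its speed limit or range.

## Working session

There is one attempt and no reset: what is moved stays moved. The work goes in short steps, Python scripts to look and compute and a tool call to move; the robot and the scene stay as the last step left them, time stands still between calls to the robot, and variables do not carry over. Pictures are saved under pics/ and viewed, at most 10 in all, crops included, and the job is handed in when it is done.

Besides the shell and the picture viewer there is one more tool, called after ">>>" as name([rows], argument=value, ...), one row to a line, values as JSON. apply_moves: Moves the arm, as the interface text tells. Its arguments: {"type":"object","properties":{"targets":{"type":"array","items":{"type":"object","properties":{"travel":{"type":"array","items":{"type":"number"}},"roll":{"type":"number"},"jaw":{"type":"number"}}}}},"required":["targets"]}

```bash
mkdir -p pics
python3 - <<'E'
from plant import ctrl
import cv2,numpy as np
np.set_printoptions(precision=4,suppress=True)
print(ctrl.get_obs())
for n in("side","top"):
    cv2.imwrite(f"pics/{n}0.png",ctrl.snapshot(n)[:,:,::-1]); print(ctrl.calibration(n))
print(ctrl.calibration("wrist"))
E
```

```text
{'clock': 0.0, 'joint_pos': array([ 93.3389,  20.5919,   0.6338,  -0.0189, -70.1374, -16.5074]), 'qvel': array([-0.0051, -0.0133,  0.0216,  0.0452, -0.0967, -0.0068]), 'tau': array([  0.0006, -58.2718,  29.3067,   6.9979,   0.0071,  -0.0001]), 'tool_pos': array([0.1537, 0.6568, 0.2476]), 'orientation': array([179.9034,  -0.0101, -13.1749]), 'force': array([-0.3223, -0.8696,  0.9917]), 'moment': array([ 0.0053,  0.0392, -0.0134]), 'gripper_force': 0.0, 'opening': 0.0875916547989256}
{'K': array([[432.0395,   0.    , 282.9125],
       [  0.    , 432.0395, 215.5311],
       [  0.    ,   0.    ,   1.    ]]), 'extrinsics': array([[ 0.92  , -0.3381,  0.198 ,  0.3591],
       [-0.3917, -0.8049,  0.4457, -0.5137],
       [ 0.0087, -0.4876, -0.873 ,  1.0713],
       [ 0.    ,  0.    ,  0.    ,  1.    ]])}
{'K': array([[443.5281,   0.    , 284.8529],
       [  0.    , 443.5281, 202.8087],
       [  0.    ,   0.    ,   1.    ]]), 'extrinsics': array([[-0.0152, -0.9933,  0.1144,  0.4393],
       [-0.9998,  0.0138, -0.0133, -0.013 ],
       [ 0.0116, -0.1146, -0.9933,  1.2252],
       [ 0.    ,  0.    ,  0.    ,  1.    ]])}
{'K': array([[321.9453,   0.    , 284.9347],
       [  0.    , 321.9453, 206.4106],
       [  0.    ,   0.    ,   1.    ]]), 'hand_eye': array([[ 0.0005, -0.9677, -0.2522,  0.0677],
       [ 1.    ,  0.0005,  0.0003,  0.001 ],
       [-0.0002, -0.2522,  0.9677, -0.1359],
       [ 0.    ,  0.    ,  0.    ,  1.    ]])}
```

View pics/top0.png

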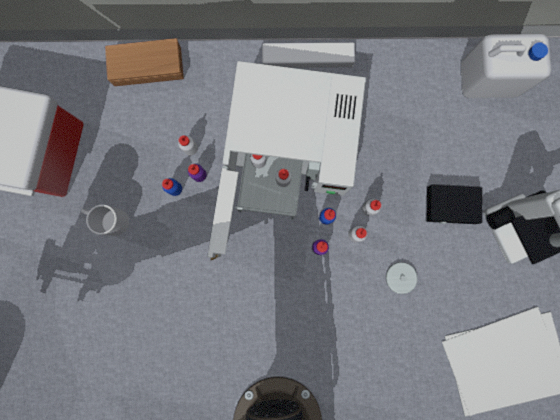

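View pics/side0.png

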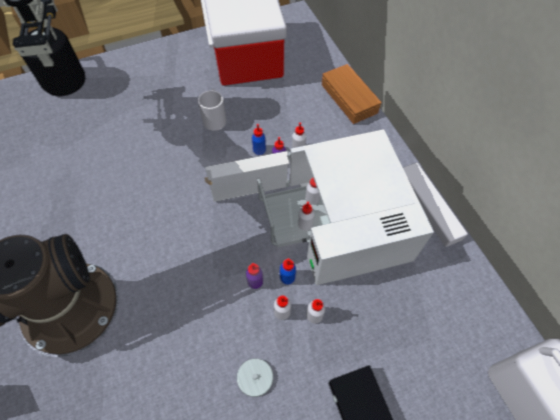

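Top view: the incubator is at about (295,125), its door open towards the robot (from (235,160) to (212,258)), and the tray out at about (272,185). The two white bottles on the tray are at (258,158) and (283,177). White spares are at (185,143), (360,234) and (374,207). The blue and purple bottles are decoys.

Run:
```python
import cv2
a=cv2.imread("pics/top0.png")[55:265,195:375]; cv2.imwrite("pics/topc.png",cv2.resize(a,None,fx=2.85,fy=2.85,interpolation=cv2.INTER_CUBIC))
a=cv2.imread("pics/side0.png")[120:290,195:435]; cv2.imwrite("pics/sidec.png",cv2.resize(a,None,fx=3.3,fy=3.3,interpolation=cv2.INTER_CUBIC))
```

```text
(no output)
```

View pics/topc.png

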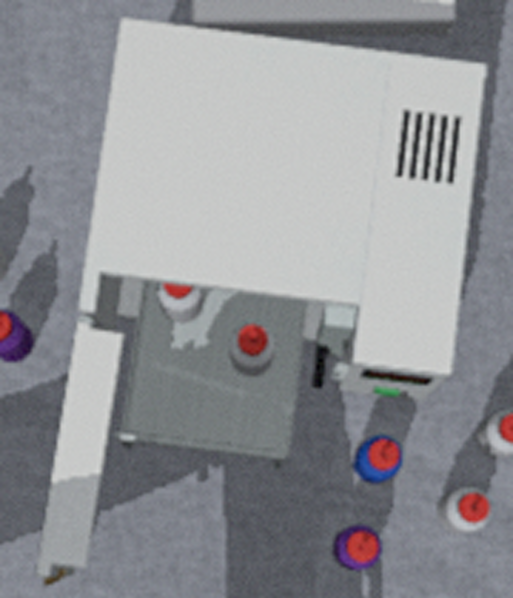

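View pics/sidec.png

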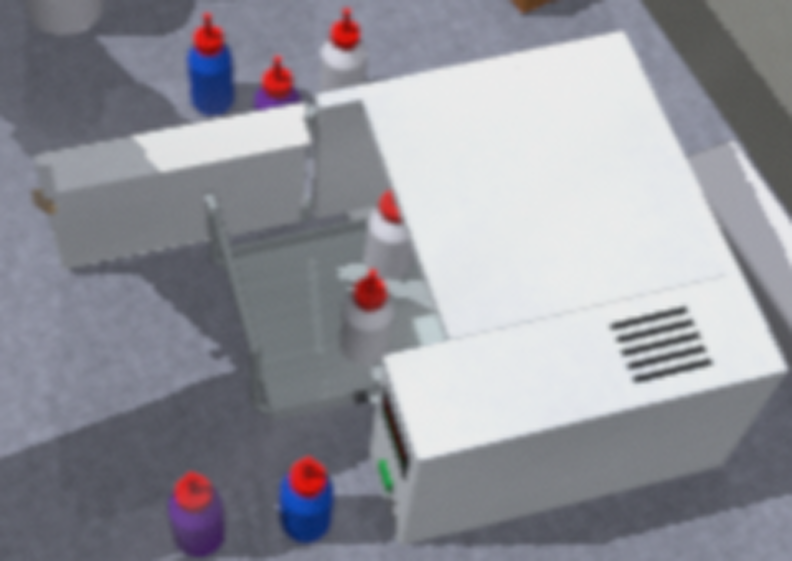

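```bash
cat > h.py <<'E'
import numpy as np,cv2
from plant import ctrl
np.set_printoptions(precision=4,suppress=True)
C={n:ctrl.calibration(n) for n in("top","side")}
def proj(n,P):
    E=np.linalg.inv(C[n]["extrinsics"]);P=np.atleast_2d(P)@E[:3,:3].T+E[:3,3]
    p=P@C[n]["K"].T;return p[:,:2]/p[:,2:]
def T(q,P):
    c,s=np.cos(q[2]),np.sin(q[2]);P=np.atleast_2d(P).astype(float)
    return np.c_[q[0]+c*P[:,0]-s*P[:,1],q[1]+s*P[:,0]+c*P[:,1],P[:,2]]
E
python3 - <<'E'
from h import *
from scipy.optimize import least_squares as LS
crop={"top":lambda p:np.array(p)/2.85+[195,55],"side":lambda p:np.array(p)/3.3+[195,120]}
M=np.array([[130,160,172],[130,-160,172],[-145,-160,172],[-145,-75,172]])/1e3
ob={"top":[[122,18],[487,64],[450,376],[354,365]],"side":[[625,32],[787,370],[412,458],[386,358]]}
f=lambda q:np.concatenate([(proj(n,T(q,M))-crop[n](ob[n])).ravel() for n in ob])
r=LS(f,[.7,0,0]);q=r.x;print(q,np.degrees(q[2]));print(f(q).reshape(-1,2))
np.save("q.npy",q)
# tray bar ends
for n,o in(("top",[[124,436],[288,458]]),("side",[[210,200],[262,385]])):
    g=lambda d:(proj(n,T(q,np.array([[-.115-d[0],.12,.128],[-.115-d[0],-.03,.128]])))-crop[n](o)).ravel()
    s=LS(g,[.1]);print("tray",n,s.x,g(s.x))
H=np.array([-.139,.155])
def door(a,r,off,z): # along-door from hinge r, off along outward normal
    u=np.array([-np.sin(a),-np.cos(a)]);nrm=np.array([-np.cos(a),np.sin(a)])
    p=H+r*u+off*nrm;return T(q,[[p[0],p[1],z]])
for n,o in(("top",[[40,572]]),("side",[[38,160]])):
    g=lambda a:(proj(n,door(a[0],.217,.006,.165))-crop[n](o)).ravel()
    s=LS(g,[1.5]);print("door",n,s.x,g(s.x))
for zz in("top","side"): print(zz, (proj(zz,door(1.5,0,0.006,.165))-crop[zz]([0,0]))*(2.85 if zz=="top" else 3.3))
E
```

```text
[ 0.7642 -0.0558 -0.1462] -8.373910729387468
[[ 0.2303 -0.3872]
 [ 0.2219  0.2537]
 [ 0.6893 -0.3292]
 [-0.675  -1.0935]
 [-0.8039  0.0312]
 [-0.2643  0.4573]
 [ 1.0845  0.891 ]
 [-1.7048 -1.1316]]
tray top [0.1137] [-3.4642 -0.4241 -1.1379 -0.227 ]
tray side [0.1118] [-0.3401 -2.3567 -2.2837 -9.3829]
door top [1.5679] [-0.1588  1.0037]
door side [1.5534] [-1.5068  0.3002]
top [[ 77.0915 320.5018]]
side [[302.3998 101.8462]]
```

>>> apply_moves([
  {"travel": [0,0,0],"roll": -4.8,"jaw": 0},
  {"travel": [15,20,0],"roll": 0,"jaw": 0},
  {"travel": [25,32,0],"roll": 0,"jaw": 0},
  {"travel": [25,32,0],"roll": 0,"jaw": 0},
  {"travel": [25,32,0],"roll": 0,"jaw": 0},
  {"travel": [25,32,0],"roll": 0,"jaw": 0},
  {"travel": [25,32,0],"roll": 0,"jaw": 0},
  {"travel": [25,32,0],"roll": 0,"jaw": 0},
  {"travel": [25,32,0],"roll": 0,"jaw": 0},
  {"travel": [25,32,0],"roll": 0,"jaw": 0},
])

```text
clock: 1.1
tool_pos: [0.3267, 0.3512, 0.2484]
orientation: [180.0, 0.0, -8.3]
force: [0.3, 0.2, -0.1]
opening: 0.0132
gripper_force: 0.0
```

>>> apply_moves([
  {"travel": [25,32,0],"roll": 0,"jaw": 0},
  {"travel": [25,32,0],"roll": 0,"jaw": 0},
  {"travel": [25,32,0],"roll": 0,"jaw": 0},
  {"travel": [25,32,0],"roll": 0,"jaw": 0},
  {"travel": [25,32,0],"roll": 0,"jaw": 0},
  {"travel": [25,32,0],"roll": 0,"jaw": 0},
  {"travel": [25,32,0],"roll": 0,"jaw": 0},
  {"travel": [25,32,0],"roll": 0,"jaw": 0},
  {"travel": [15,25,0],"roll": 0,"jaw": 0},
  {"travel": [0,0,0],"roll": 0,"jaw": 0},
])

```text
clock: 2.1
tool_pos: [0.4987, 0.0409, 0.248]
orientation: [179.9, 0.1, -8.6]
force: [-0.1, 1.0, -0.4]
opening: 0.0005
gripper_force: 0.0
```

```bash
cat >> h.py <<'E'
def inc(q,p):
    c,s=np.cos(q[2]),np.sin(q[2]);d=np.array(p[:2])-q[:2];return np.array([c*d[0]+s*d[1],-s*d[0]+c*d[1],p[2]])*1e3
E
python3 - <<'E'
from h import *
q=np.load("q.npy");o=ctrl.get_obs();print(o["tool_pos"],o["orientation"],inc(q,o["tool_pos"]),o["force"])
cv2.imwrite("pics/w1.png",ctrl.snapshot("wrist")[:,:,::-1])
E
```

```text
[0.4987 0.0409 0.248 ] [179.9412   0.0613  -8.568 ] [-276.7962   56.9518  247.9508] [-0.1046  0.951  -0.3736]
```

View pics/w1.png

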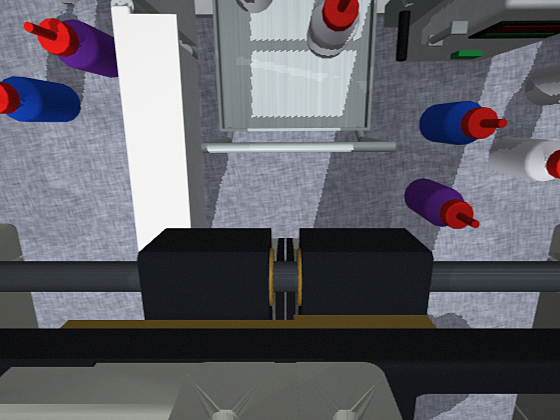

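The wrist view shows the bar from (205,148) to (394,146), level with the tool. The door with its lip is on the left (115–205), and the closed fingers are at (285,265).

```bash
cat >> h.py <<'E'
from scipy.spatial.transform import Rotation as R_
def wrist(o,px,z):
    c=ctrl.calibration("wrist");R=R_.from_euler("xyz",o["orientation"],degrees=True).as_matrix()
    E=c["hand_eye"];d=R@E[:3,:3]@np.linalg.inv(c["K"])@[px[0],px[1],1];p=np.array(o["tool_pos"])+R@E[:3,3]
    return p+d*(z-p[2])/d[2]
E
python3 - <<'E'
from h import *
q=np.load("q.npy");o=ctrl.get_obs()
for px in([205,148],[394,146]):print(inc(q,wrist(o,px,.130)))
for px in([115,15],[178,15]): print(inc(q,wrist(o,px,.165)))
E
```

```text
[-228.9806  118.9068  130.    ]
[-227.8362  -28.0274  130.    ]
[-146.4196  159.8228  165.    ]
[-146.5097  121.5424  165.    ]
```

>>> apply_moves([
  {"travel": [0,6,10],"roll": 0,"jaw": 0},
  {"travel": [0,6,20],"roll": 0,"jaw": 0},
  {"travel": [0,0,25],"roll": 0,"jaw": 0},
  {"travel": [0,0,25],"roll": 0,"jaw": 0},
  {"travel": [0,0,20],"roll": 0,"jaw": 0},
  {"travel": [5,0,8],"roll": 0,"jaw": 0},
  {"travel": [8,0,0],"roll": 0,"jaw": 0},
  {"travel": [8,0,0],"roll": 0,"jaw": 0},
  {"travel": [5,0,0],"roll": 0,"jaw": 0},
  {"travel": [0,0,0],"roll": 0,"jaw": 0},
])

```text
clock: 3.15
tool_pos: [0.5234, 0.028, 0.1412]
orientation: [-180.0, -0.1, -8.4]
force: [-0.1, 0.9, -0.3]
opening: 0.0005
gripper_force: 0.0
```

>>> apply_moves([
  {"travel": [3,0,0],"roll": 0,"jaw": 0},
  {"travel": [3,0,0],"roll": 0,"jaw": 0},
  {"travel": [3,0,0],"roll": 0,"jaw": 0},
  {"travel": [3,0,0],"roll": 0,"jaw": 0},
  {"travel": [3,0,0],"roll": 0,"jaw": 0},
  {"travel": [3,0,0],"roll": 0,"jaw": 0},
  {"travel": [3,0,0],"roll": 0,"jaw": 0},
  {"travel": [3,0,0],"roll": 0,"jaw": 0},
  {"travel": [3,0,0],"roll": 0,"jaw": 0},
  {"travel": [3,0,0],"roll": 0,"jaw": 0},
])

```text
clock: 4.15
tool_pos: [0.552, 0.0235, 0.1406]
orientation: [180.0, 0.0, -8.4]
force: [-2.3, 0.8, 1.8]
opening: 0.0005
gripper_force: 1.4
```

Run:
```python
from h import *
q=np.load("q.npy");o=ctrl.get_obs();print(o["orientation"],inc(q,o["tool_pos"]),o["force"])
cv2.imwrite("pics/w2.png",ctrl.snapshot("wrist")[:,:,::-1])
```

```text
[179.9976   0.0035  -8.3656] [-221.5103   47.5572  140.5504] [-2.3092  0.7974  1.8281]
```

View pics/w2.png

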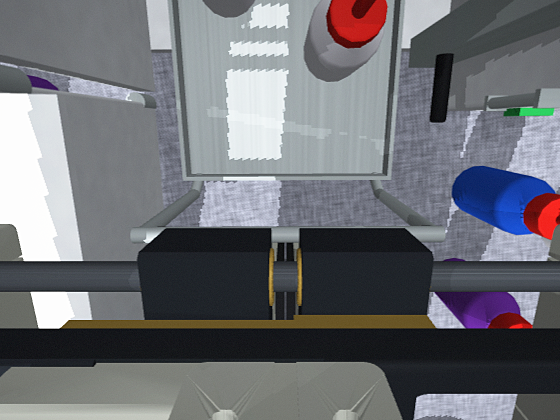

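The fingers are in contact with the bar at (285,232) and the push force is about 2 N. The bottles are upright.

>>> apply_moves([
  {"travel": [4,0,0],"roll": 0,"jaw": 0},
  {"travel": [5,0,0],"roll": 0,"jaw": 0},
  {"travel": [5,0,0],"roll": 0,"jaw": 0},
  {"travel": [5,0,0],"roll": 0,"jaw": 0},
  {"travel": [5,0,0],"roll": 0,"jaw": 0},
  {"travel": [5,0,0],"roll": 0,"jaw": 0},
  {"travel": [5,0,0],"roll": 0,"jaw": 0},
  {"travel": [5,0,0],"roll": 0,"jaw": 0},
  {"travel": [5,0,0],"roll": 0,"jaw": 0},
  {"travel": [5,0,0],"roll": 0,"jaw": 0},
])

```text
clock: 5.2
tool_pos: [0.6007, 0.0165, 0.1405]
orientation: [-180.0, 0.0, -8.4]
force: [-3.5, 2.9, -0.1]
opening: 0.0004
gripper_force: 1.5
```

>>> apply_moves([
  {"travel": [5,0,0],"roll": 0,"jaw": 0},
  {"travel": [5,0,0],"roll": 0,"jaw": 0},
  {"travel": [4,0,0],"roll": 0,"jaw": 0},
  {"travel": [4,0,0],"roll": 0,"jaw": 0},
  {"travel": [4,0,0],"roll": 0,"jaw": 0},
  {"travel": [3,0,0],"roll": 0,"jaw": 0},
  {"travel": [3,0,0],"roll": 0,"jaw": 0},
  {"travel": [2,0,0],"roll": 0,"jaw": 0},
  {"travel": [0,0,0],"roll": 0,"jaw": 0},
])

```text
clock: 6.1
tool_pos: [0.6304, 0.0119, 0.1406]
orientation: [180.0, -0.0, -8.4]
force: [-0.6, -0.0, 0.5]
opening: 0.0003
gripper_force: 0.3
```

Run:
```python
from h import *
q=np.load("q.npy");o=ctrl.get_obs();print(o["orientation"],inc(q,o["tool_pos"]),o["force"])
```

```text
[179.9915  -0.0283  -8.3672] [-142.2636   47.4829  140.5913] [-0.6118 -0.0193  0.5255]
```

>>> apply_moves([
  {"travel": [2,0,0],"roll": 0,"jaw": 0},
  {"travel": [2,0,0],"roll": 0,"jaw": 0},
  {"travel": [2,0,0],"roll": 0,"jaw": 0},
  {"travel": [1,0,0],"roll": 0,"jaw": 0},
  {"travel": [1,0,0],"roll": 0,"jaw": 0},
])

```text
clock: 6.6
tool_pos: [0.6379, 0.0108, 0.1406]
orientation: [180.0, 0.0, -8.4]
force: [-2.7, 0.4, 1.7]
opening: 0.0001
gripper_force: 1.3
```

>>> apply_moves([
  {"travel": [1,0,0],"roll": 0,"jaw": 0},
  {"travel": [1,0,0],"roll": 0,"jaw": 0},
])

```text
clock: 6.8
tool_pos: [0.6399, 0.0105, 0.1406]
orientation: [180.0, 0.0, -8.4]
force: [-2.8, 0.4, 0.7]
opening: 0.0004
gripper_force: 1.3
```

>>> apply_moves([
  {"travel": [1,0,0],"roll": 0,"jaw": 0},
  {"travel": [1,0,0],"roll": 0,"jaw": 0},
])

```text
clock: 7.0
tool_pos: [0.6419, 0.0103, 0.1406]
orientation: [180.0, 0.0, -8.4]
force: [-2.1, 0.2, 0.7]
opening: 0.0004
gripper_force: 1.3
```

>>> apply_moves([
  {"travel": [1,0,0],"roll": 0,"jaw": 0},
  {"travel": [0.5,0,0],"roll": 0,"jaw": 0},
])

```text
clock: 7.2
tool_pos: [0.6426, 0.0101, 0.1405]
orientation: [180.0, 0.1, -8.4]
force: [-6.5, 1.9, 4.0]
opening: 0.0005
gripper_force: 3.6
```

>>> apply_moves([
  {"travel": [0.5,0,0],"roll": 0,"jaw": 0},
  {"travel": [0.5,0,0],"roll": 0,"jaw": 0},
])

```text
clock: 7.4
tool_pos: [0.6427, 0.0101, 0.1405]
orientation: [180.0, 0.2, -8.4]
force: [-10.3, 3.7, 7.0]
opening: 0.0003
gripper_force: 5.4
```

>>> apply_moves([
  {"travel": [0.5,0,0],"roll": 0,"jaw": 0},
  {"travel": [0.5,0,0],"roll": 0,"jaw": 0},
])

```text
clock: 7.6
tool_pos: [0.6428, 0.01, 0.1405]
orientation: [180.0, 0.3, -8.4]
force: [-13.4, 5.0, 9.6]
opening: 0.0004
gripper_force: 7.3
```

The force rises firmly at the expected home position, so the tray is against its stop. I'm backing off and raising the tool.

>>> apply_moves([
  {"travel": [-3,0,0],"roll": 0,"jaw": 0},
  {"travel": [-8,0,0],"roll": 0,"jaw": 0},
  {"travel": [-12,0,0],"roll": 0,"jaw": 0},
  {"travel": [-12,0,0],"roll": 0,"jaw": 0},
  {"travel": [-12,0,-8],"roll": 0,"jaw": 0},
  {"travel": [-12,0,-20],"roll": 0,"jaw": 0},
  {"travel": [-12,0,-20],"roll": 0,"jaw": 0},
  {"travel": [-12,0,-20],"roll": 0,"jaw": 0},
  {"travel": [-12,0,-12],"roll": 0,"jaw": 0},
  {"travel": [0,0,0],"roll": 0,"jaw": 0},
])

```text
clock: 8.6
tool_pos: [0.5507, 0.0241, 0.2232]
orientation: [-179.9, -0.2, -8.3]
force: [-0.3, -0.7, -0.6]
opening: 0.0005
gripper_force: 0.0
```

Run:
```python
from h import *
q=np.load("q.npy");o=ctrl.get_obs();print(o["joint_pos"],o["orientation"],inc(q,o["tool_pos"]),o["force"])
cv2.imwrite("pics/w3.png",ctrl.snapshot("wrist")[:,:,::-1])
ps=proj("top",T(q,[[-.309,.161,.12],[-.309,.2,.12],[-.28,.24,.12]]));print(ps)
def ray(n,px,z):
    c=C[n];d=c["extrinsics"][:3,:3]@np.linalg.inv(c["K"])@[*px,1];p=c["extrinsics"][:3,3];return p+d*(z-p[2])/d[2]
for px in([198,170],[172,187],[185,142]):print(inc(q,ray("top",px,.11)))
```

```text
[ 22.8716   9.8688 -17.3902   0.0134 -62.5009  58.7996] [-179.8857   -0.2116   -8.3229] [-222.9103   47.8863  223.165 ] [-0.3241 -0.6769 -0.6284]
[[214.3505 237.6377]
 [198.78   235.5748]
 [184.6433 221.896 ]]
[-144.2888  229.2497  110.    ]
[-196.2485  287.7276  110.    ]
[-76.6269 273.3628 110.    ]
```

View pics/w3.png

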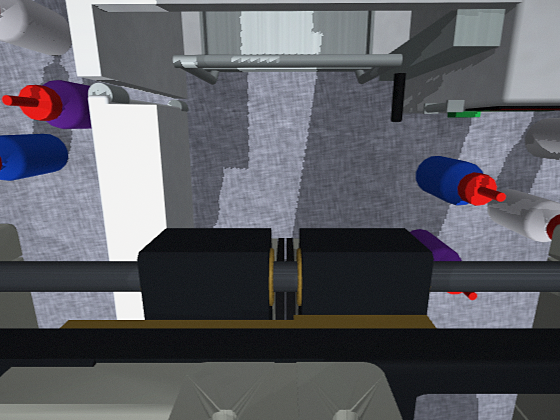

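The tray is home: its bar is at row 60, back at the opening. The door is still open at left (95–190). Next I'm moving outside the door.

>>> apply_moves([
  {"travel": [-17,-31,0],"roll": 0,"jaw": 0},
  {"travel": [-17,-31,0],"roll": 0,"jaw": 0},
  {"travel": [-17,-31,0],"roll": 0,"jaw": 0},
  {"travel": [-17,-31,0],"roll": 0,"jaw": 0},
  {"travel": [-18,-33,0],"roll": 0,"jaw": 0},
  {"travel": [0,0,0],"roll": 7,"jaw": 0},
  {"travel": [0,0,0],"roll": 8,"jaw": 0},
  {"travel": [0,0,0],"roll": 8,"jaw": 0},
  {"travel": [0,0,0],"roll": 8,"jaw": 0},
  {"travel": [0,0,0],"roll": 8,"jaw": 0},
])

```text
clock: 9.65
tool_pos: [0.4888, 0.1914, 0.2193]
orientation: [179.9, 0.0, -47.7]
force: [1.2, 0.6, 0.0]
opening: 0.0006
gripper_force: 0.0
```

>>> apply_moves([
  {"travel": [0,0,0],"roll": 8,"jaw": 0},
  {"travel": [0,0,0],"roll": 8,"jaw": 0},
  {"travel": [0,0,0],"roll": 8,"jaw": 0},
  {"travel": [0,0,0],"roll": 8,"jaw": 0},
  {"travel": [0,0,0],"roll": 8,"jaw": 0},
  {"travel": [0,0,0],"roll": 8,"jaw": 0},
  {"travel": [0,0,0],"roll": 3,"jaw": 0},
  {"travel": [0,0,0],"roll": 0,"jaw": 0},
  {"travel": [0,0,0],"roll": 0,"jaw": 0},
])

```text
clock: 10.55
tool_pos: [0.4889, 0.1914, 0.2198]
orientation: [180.0, -0.1, -98.3]
force: [0.2, 0.1, -0.4]
opening: 0.0005
gripper_force: 0.0
```

Run:
```python
from h import *
q=np.load("q.npy");o=ctrl.get_obs();print(o["joint_pos"],o["orientation"],inc(q,o["tool_pos"]),o["force"])
cv2.imwrite("pics/w4.png",ctrl.snapshot("wrist")[:,:,::-1])
```

```text
[ 42.797    7.7084 -20.4981  -0.0061 -61.8645 -51.0583] [179.9512  -0.0519 -98.2641] [-308.3616  204.434   219.7838] [ 0.2291  0.0773 -0.4219]
```

View pics/w4.png

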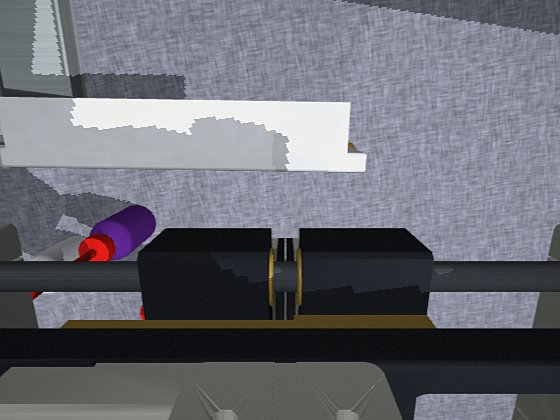

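The wrist view shows the door from outside: its free upper corner is at (366,170), the outer top edge runs along row 168, and the blue/purple decoys lie to the left.

Run:
```python
from h import *
q=np.load("q.npy");o=ctrl.get_obs()
H=np.array([-139,155])
a=[inc(q,wrist(o,p,.165)) for p in([366,171],[10,166])];print(a)
d=H-a[0][:2];print(np.linalg.norm(d),np.degrees(np.arctan2(-d[0]*-1,d[1]*-1)))
# angle incl. 6mm offset
import math
v=a[0][:2]-H; al=math.atan2(-v[0],-v[1]) ; print(al, al-math.atan2(6,217))
```

```text
[array([-356.6586,  163.5869,  165.    ]), array([-145.2698,  161.0769,  165.    ])]
217.8278849319897 87.74078049619823
1.6102271456615103 1.5825844190187859
```

>>> apply_moves([
  {"travel": [0,0,15],"roll": 0,"jaw": 0},
  {"travel": [0,0,25],"roll": 0,"jaw": 0},
  {"travel": [0,0,25],"roll": 0,"jaw": 0},
  {"travel": [5,0,10],"roll": 0,"jaw": 0},
  {"travel": [8,0,0],"roll": 0,"jaw": 0},
  {"travel": [8,0,0],"roll": 0,"jaw": 0},
  {"travel": [6,0,0],"roll": 0,"jaw": 0},
  {"travel": [5,0,0],"roll": 0,"jaw": 0},
  {"travel": [6,0.3,0],"roll": -2,"jaw": 0},
  {"travel": [9,0.5,0],"roll": -3,"jaw": 0},
])

```text
clock: 11.6
tool_pos: [0.4822, 0.1451, 0.1465]
orientation: [-179.9, 0.1, -93.3]
force: [1.2, 0.5, -0.1]
opening: 0.0007
gripper_force: 0.3
```

>>> apply_moves([
  {"travel": [12,0.7,0],"roll": -4,"jaw": 0},
  {"travel": [12,0.7,0],"roll": -4,"jaw": 0},
  {"travel": [12,0.7,0],"roll": -4,"jaw": 0},
  {"travel": [12,0.7,0],"roll": -4,"jaw": 0},
  {"travel": [12,0.7,0],"roll": -4,"jaw": 0},
])

```text
clock: 12.1
tool_pos: [0.4834, 0.0848, 0.1464]
orientation: [-179.9, 0.0, -73.2]
force: [-0.1, 1.9, 0.4]
opening: 0.0004
gripper_force: 0.3
```

```bash
cat > st.py <<'E'
from h import *
q=np.load("q.npy");o=ctrl.get_obs();p=inc(q,o["tool_pos"]);yaw=o["orientation"][2]
a=np.degrees(q[2])-yaw; v=p[:2]-[-139,155]; t=np.radians(a)
u=np.array([-np.sin(t),-np.cos(t)]);n=np.array([-np.cos(t),np.sin(t)])
f=o["force"];Y=np.radians(yaw)
print("tool door-angle",a,"along",v@u,"offset",v@n,"door est deg",np.degrees(np.arctan2(-v[0],-v[1])-np.arctan2(15.5,v@u)),"z",p[2],"push N",-(f[0]*np.cos(Y)+f[1]*np.sin(Y)),"F",f)
E
python3 st.py
```

```text
tool door-angle 64.81611764911634 along 168.34724344053708 offset 16.400076553865894 door est deg 65.11972619549175 z 146.4401624175505 push N 1.8052347899145837 F [-0.0993  1.8558  0.4107]
```

>>> apply_moves([
  {"travel": [12,0.8,0],"roll": -4,"jaw": 0},
  {"travel": [12,0.8,0],"roll": -4,"jaw": 0},
  {"travel": [12,0.8,0],"roll": -4,"jaw": 0},
  {"travel": [12,0.8,0],"roll": -4,"jaw": 0},
  {"travel": [12,0.8,0],"roll": -4,"jaw": 0},
  {"travel": [12,0.8,0],"roll": -4,"jaw": 0},
  {"travel": [12,0.8,0],"roll": -4,"jaw": 0},
])

```text
clock: 12.8
tool_pos: [0.5185, 0.009, 0.1464]
orientation: [-179.9, -0.0, -45.2]
force: [0.5, 0.1, 0.7]
opening: 0.0005
gripper_force: 0.3
```

>>> apply_moves([
  {"travel": [12,0.8,0],"roll": -4,"jaw": 0},
  {"travel": [12,0.8,0],"roll": -4,"jaw": 0},
  {"travel": [12,0.8,0],"roll": -4,"jaw": 0},
  {"travel": [9,0.6,0],"roll": -3,"jaw": 0},
  {"travel": [6,0.4,0],"roll": -2,"jaw": 0},
  {"travel": [6,0.4,0],"roll": -2,"jaw": 0},
  {"travel": [6,0.4,0],"roll": -2,"jaw": 0},
  {"travel": [6,0.4,0],"roll": -2,"jaw": 0},
])

```text
clock: 13.6
tool_pos: [0.5715, -0.0342, 0.1463]
orientation: [-180.0, -0.0, -22.3]
force: [-0.1, 0.8, -0.4]
opening: 0.0002
gripper_force: 0.3
```

```bash
python3 st.py
```

```text
tool door-angle 13.915463595519189 along 170.19433954960235 offset 14.334575695342602 door est deg 13.526117035565074 z 146.28929521710754 push N 0.36931060940068344 F [-0.0759  0.7884 -0.3921]
```

>>> apply_moves([
  {"travel": [5,0.3,0],"roll": -2,"jaw": 0},
  {"travel": [5,0.3,0],"roll": -2,"jaw": 0},
  {"travel": [4,0.3,0],"roll": -1.5,"jaw": 0},
  {"travel": [3,0.2,0],"roll": -1,"jaw": 0},
  {"travel": [3,0.2,0],"roll": -1,"jaw": 0},
])

```text
clock: 14.1
tool_pos: [0.5899, -0.0419, 0.1461]
orientation: [-180.0, -0.0, -14.8]
force: [-1.2, -0.4, 0.1]
opening: 0.0005
gripper_force: 0.2
```

```bash
python3 st.py
```

```text
tool door-angle 6.451022132748662 along 169.64214639293655 offset 16.59175832692983 door est deg 6.816487105567574 z 146.06657308806965 push N 1.0162941052748988 F [-1.154  -0.388   0.0861]
```

>>> apply_moves([
  {"travel": [1.5,0.1,0],"roll": -0.5,"jaw": 0},
  {"travel": [1.5,0.1,0],"roll": -0.5,"jaw": 0},
  {"travel": [1.5,0.1,0],"roll": -0.5,"jaw": 0},
])

```text
clock: 14.4
tool_pos: [0.5936, -0.0431, 0.1456]
orientation: [180.0, 0.0, -13.3]
force: [-2.9, 0.4, 2.0]
opening: 0.0001
gripper_force: 1.3
```

>>> apply_moves([
  {"travel": [1,0.1,0],"roll": -0.4,"jaw": 0},
  {"travel": [1,0.1,0],"roll": -0.4,"jaw": 0},
])

```text
clock: 14.6
tool_pos: [0.5956, -0.0438, 0.1455]
orientation: [180.0, 0.0, -12.5]
force: [-3.7, 1.1, 1.5]
opening: 0.0001
gripper_force: 1.5
```

>>> apply_moves([
  {"travel": [1,0.1,0],"roll": -0.4,"jaw": 0},
])

```text
clock: 14.7
tool_pos: [0.5966, -0.0442, 0.1455]
orientation: [180.0, 0.0, -12.1]
force: [-3.6, -0.9, 2.4]
opening: 0.0003
gripper_force: 1.5
```

>>> apply_moves([
  {"travel": [1,0.1,0],"roll": -0.4,"jaw": 0},
])

```text
clock: 14.8
tool_pos: [0.5976, -0.0445, 0.1455]
orientation: [180.0, 0.0, -11.7]
force: [-3.4, -0.8, 2.0]
opening: 0.0001
gripper_force: 1.6
```

```bash
python3 st.py
```

```text
tool door-angle 3.3621715341939513 along 169.39260342768952 offset 17.57261998087628 door est deg 4.05659361173978 z 145.5214591478698 push N 3.1362733188219583 F [-3.3789 -0.8457  2.0473]
```

>>> apply_moves([
  {"travel": [1,0.1,0],"roll": -0.4,"jaw": 0},
  {"travel": [1,0.1,0],"roll": -0.4,"jaw": 0},
])

```text
clock: 15.0
tool_pos: [0.5991, -0.045, 0.1455]
orientation: [180.0, 0.1, -11.0]
force: [-7.6, 0.9, 4.6]
opening: 0.0002
gripper_force: 3.3
```

>>> apply_moves([
  {"travel": [1,0.1,0],"roll": -0.3,"jaw": 0},
])

```text
clock: 15.1
tool_pos: [0.5999, -0.0452, 0.1455]
orientation: [180.0, 0.1, -10.7]
force: [-6.1, 1.8, 4.9]
opening: 0.0003
gripper_force: 3.6
```

>>> apply_moves([
  {"travel": [1,0.1,0],"roll": -0.3,"jaw": 0},
])

```text
clock: 15.2
tool_pos: [0.6007, -0.0455, 0.1455]
orientation: [180.0, 0.1, -10.4]
force: [-7.6, 1.2, 4.9]
opening: 0.0007
gripper_force: 3.9
```

>>> apply_moves([
  {"travel": [1,0.1,0],"roll": -0.3,"jaw": 0},
])

```text
clock: 15.3
tool_pos: [0.6015, -0.0457, 0.1455]
orientation: [180.0, 0.1, -10.1]
force: [-8.6, 2.5, 5.4]
opening: 0.0001
gripper_force: 4.3
```

```bash
python3 st.py
```

```text
tool door-angle 1.686371824873909 along 169.3614885220757 offset 18.5139234287293 door est deg 2.69579178062085 z 145.4566691772908 push N 8.895875182523307 F [-8.5864  2.5275  5.3582]
```

>>> apply_moves([
  {"travel": [0.8,0,0],"roll": -0.3,"jaw": 0},
])

```text
clock: 15.4
tool_pos: [0.6021, -0.0459, 0.1455]
orientation: [180.0, 0.1, -9.8]
force: [-8.7, 1.0, 6.5]
opening: 0.0003
gripper_force: 4.5
```

>>> apply_moves([
  {"travel": [0.8,0,0],"roll": -0.3,"jaw": 0},
])

```text
clock: 15.5
tool_pos: [0.6027, -0.0461, 0.1455]
orientation: [180.0, 0.2, -9.5]
force: [-9.2, 0.7, 7.5]
opening: 0.0003
gripper_force: 4.7
```

>>> apply_moves([
  {"travel": [0.8,0,0],"roll": -0.3,"jaw": 0},
])

```text
clock: 15.6
tool_pos: [0.6034, -0.0463, 0.1455]
orientation: [180.0, 0.2, -9.2]
force: [-9.0, 1.1, 6.9]
opening: 0.0002
gripper_force: 5.0
```

>>> apply_moves([
  {"travel": [0.8,0,0],"roll": -0.3,"jaw": 0},
])

```text
clock: 15.7
tool_pos: [0.604, -0.0465, 0.1455]
orientation: [180.0, 0.2, -8.9]
force: [-11.3, 1.6, 6.9]
opening: 0.0006
gripper_force: 5.3
```

>>> apply_moves([
  {"travel": [0.8,0,0],"roll": -0.3,"jaw": 0},
])

```text
clock: 15.8
tool_pos: [0.6047, -0.0467, 0.1455]
orientation: [180.0, 0.2, -8.6]
force: [-10.7, 0.7, 7.2]
opening: 0.0004
gripper_force: 5.1
```

>>> apply_moves([
  {"travel": [0.8,0,0],"roll": 0,"jaw": 0},
])

```text
clock: 15.9
tool_pos: [0.6058, -0.0469, 0.1455]
orientation: [180.0, 0.2, -8.6]
force: [-8.3, -1.4, 4.5]
opening: 0.0004
gripper_force: 3.9
```

>>> apply_moves([
  {"travel": [0.8,0,0],"roll": 0,"jaw": 0},
])

```text
clock: 16.0
tool_pos: [0.607, -0.0471, 0.1455]
orientation: [180.0, 0.1, -8.6]
force: [-8.0, -1.3, 3.9]
opening: 0.0006
gripper_force: 3.5
```

```bash
python3 st.py
```

```text
tool door-angle 0.19637344756940145 along 169.32902770146958 offset 17.299337424580433 door est deg 0.7995510347332034 z 145.48493899388976 push N 7.7124146671673 F [-7.9955 -1.3003  3.9202]
```

>>> apply_moves([
  {"travel": [0.6,0,0],"roll": 0,"jaw": 0},
])

```text
clock: 16.1
tool_pos: [0.6076, -0.0472, 0.1455]
orientation: [180.0, 0.1, -8.6]
force: [-7.1, -0.9, 5.4]
opening: -0.0002
gripper_force: 3.5
```

>>> apply_moves([
  {"travel": [0.6,0,0],"roll": 0,"jaw": 0},
])

```text
clock: 16.2
tool_pos: [0.6083, -0.0473, 0.1455]
orientation: [180.0, 0.1, -8.6]
force: [-6.7, -2.3, 5.3]
opening: 0.0003
gripper_force: 3.0
```

>>> apply_moves([
  {"travel": [0.6,0,0],"roll": 0,"jaw": 0},
])

```text
clock: 16.3
tool_pos: [0.6091, -0.0474, 0.1454]
orientation: [180.0, 0.1, -8.6]
force: [-4.5, -1.0, 2.1]
opening: 0.0004
gripper_force: 2.1
```

>>> apply_moves([
  {"travel": [0.6,0,0],"roll": 0,"jaw": 0},
])

```text
clock: 16.4
tool_pos: [0.6099, -0.0474, 0.1453]
orientation: [180.0, 0.1, -8.6]
force: [-6.3, -2.1, 2.6]
opening: 0.0008
gripper_force: 2.6
```

>>> apply_moves([
  {"travel": [0.5,0,0],"roll": 0,"jaw": 0},
])

```text
clock: 16.5
tool_pos: [0.6103, -0.0474, 0.1453]
orientation: [180.0, 0.1, -8.6]
force: [-5.6, -1.6, 2.7]
opening: 0.0004
gripper_force: 2.7
```

>>> apply_moves([
  {"travel": [0.5,0,0],"roll": 0,"jaw": 0},
])

```text
clock: 16.6
tool_pos: [0.6108, -0.0475, 0.1453]
orientation: [180.0, 0.1, -8.6]
force: [-6.4, -1.3, 2.4]
opening: 0.0005
gripper_force: 2.8
```

>>> apply_moves([
  {"travel": [0.5,0,0],"roll": 0,"jaw": 0},
])

```text
clock: 16.7
tool_pos: [0.6112, -0.0476, 0.1453]
orientation: [180.0, 0.1, -8.6]
force: [-6.1, -1.8, 2.5]
opening: 0.0005
gripper_force: 2.8
```

```bash
python3 st.py
```

```text
tool door-angle 0.1921307183523009 along 169.21898002968805 offset 13.021292115298456 door est deg -0.6412010901730947 z 145.29969295532686 push N 5.767365779787376 F [-6.1026 -1.7937  2.462 ]
```

>>> apply_moves([
  {"travel": [0.6,0,0],"roll": 0.2,"jaw": 0},
])

```text
clock: 16.8
tool_pos: [0.6115, -0.0476, 0.1453]
orientation: [180.0, 0.1, -8.8]
force: [-8.6, 0.4, 5.2]
opening: 0.0007
gripper_force: 4.5
```

>>> apply_moves([
  {"travel": [0.6,0,0],"roll": -0.4,"jaw": 0},
])

```text
clock: 16.9
tool_pos: [0.6117, -0.0477, 0.1453]
orientation: [180.0, 0.2, -8.4]
force: [-10.5, -0.8, 6.2]
opening: 0.0004
gripper_force: 5.2
```

>>> apply_moves([
  {"travel": [0.6,0,0],"roll": -0.3,"jaw": 0},
])

```text
clock: 17.0
tool_pos: [0.6117, -0.0478, 0.1453]
orientation: [179.9, 0.2, -8.1]
force: [-13.0, 0.3, 7.7]
opening: 0.0002
gripper_force: 6.2
```

>>> apply_moves([
  {"travel": [0.6,0,0],"roll": -0.3,"jaw": 0},
])

```text
clock: 17.1
tool_pos: [0.6119, -0.0479, 0.1453]
orientation: [179.9, 0.3, -7.8]
force: [-14.2, 0.3, 10.5]
opening: 0.0002
gripper_force: 7.2
```

The force peaked, dropped, and then met a firm stop. I'm easing off to check whether the door follows.

>>> apply_moves([
  {"travel": [-2,0,0],"roll": 0,"jaw": 0},
  {"travel": [-2,0,0],"roll": 0,"jaw": 0},
  {"travel": [-1,0,0],"roll": 0,"jaw": 0},
])

```text
clock: 17.4
tool_pos: [0.61, -0.0468, 0.1456]
orientation: [-180.0, -0.1, -7.8]
force: [1.2, 0.2, -0.3]
opening: 0.0005
gripper_force: 0.0
```

>>> apply_moves([
  {"travel": [-2,0,0],"roll": 0,"jaw": 0},
  {"travel": [-3,0,0],"roll": 0,"jaw": 0},
  {"travel": [0,0,0],"roll": 0,"jaw": 0},
])

```text
clock: 17.7
tool_pos: [0.6045, -0.0461, 0.1457]
orientation: [-180.0, -0.0, -7.8]
force: [-0.8, 0.4, -0.2]
opening: 0.0005
gripper_force: 0.0
```

>>> apply_moves([
  {"travel": [-10,0,0],"roll": 0,"jaw": 0},
  {"travel": [-15,0,0],"roll": 0,"jaw": 0},
  {"travel": [-20,0,-10],"roll": 0,"jaw": 0},
  {"travel": [-25,0,-20],"roll": 0,"jaw": 0},
  {"travel": [-25,0,-20],"roll": 0,"jaw": 0},
  {"travel": [-25,0,-20],"roll": 0,"jaw": 0},
  {"travel": [-20,0,-20],"roll": 0,"jaw": 0},
  {"travel": [0,0,0],"roll": 0,"jaw": 0},
])

```text
clock: 18.5
tool_pos: [0.4646, -0.0271, 0.2386]
orientation: [-179.9, -0.3, -7.7]
force: [1.0, 0.7, 0.0]
opening: 0.0006
gripper_force: 0.0
```

Run:
```python
from h import *
q=np.load("q.npy");o=ctrl.get_obs();print(inc(q,o["tool_pos"]),o["force"])
w=ctrl.snapshot("wrist")[:,:,::-1][:,:,:]; s=ctrl.snapshot("side")[:,:,::-1]; t=ctrl.snapshot("top")[:,:,::-1]
s=cv2.resize(s[120:290,195:435],(400,283),interpolation=2);t=cv2.resize(t[55:265,195:375],(240,283),interpolation=2)
w=cv2.resize(w[:220],(640,251))
c=np.zeros((283+251,640,3),np.uint8);c[:283,:400]=s;c[:283,400:]=t;c[283:]=w
cv2.imwrite("pics/end.png",c)
```

```text
[-300.5872  -15.2535  238.5788] [0.9812 0.7066 0.003 ]
```

View pics/end.png

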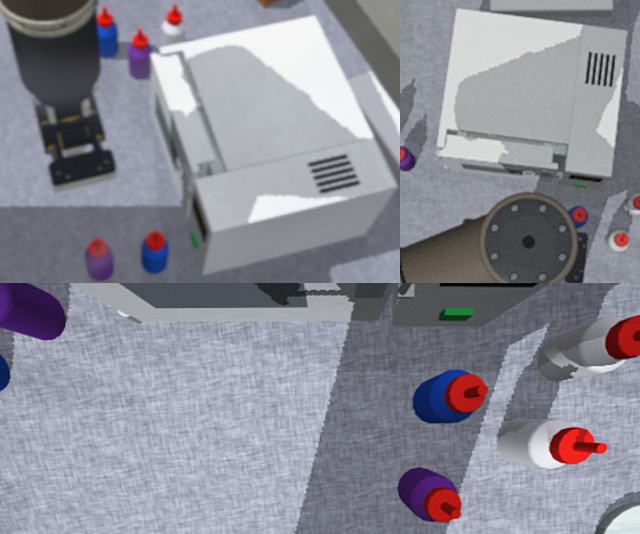

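The door stays flush with the column, and it lost contact as soon as I eased off, so it is latched. The other bottles are standing untouched.

```bash
python3 -c "
from plant import ctrl
print(ctrl.close_job())"
```

```text
the job is handed in; nothing more can be done
None
```

I slid the tray home against its stop and pressed the door until it latched; it stayed shut when I let go, pushes read about 18 N at most, and the job was handed in at about 19 s. The two bottles were upright when last seen, early in the push, and were under the roof after that.

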